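Hold a spread circlip at the groove of a sprung contact plunger

TASK

One of the two contact plungers in the block still lacks its retaining ring: fetch the circlip pliers from their stand (the ring is already on their tips), squeeze them fully so that the ring spreads, and slide the ring down over that plunger's shaft. Keep going, without forcing it, until the ring has pushed the blue spring cup down and you feel the cup come up hard against its stop, which puts the ring level with its groove. Finish holding it there, pliers upright and still fully squeezed, so that I can check the ring all round before it is let go; leave the finished plunger, the bin of spare rings, the tape roll and the hex key alone.

Things in the scene. Friction and masses are not known exactly. Their poses are not given: they have to be found in the camera images.
- pliers: Circlip pliers with red grips, 156 mm, 0.2 kg, hanging upright in the stand, tips down; the dark steel ring stays on their tips. Origin: on their mid-plane, level with the ring's underside; z up to the grips, y the line along which the grips close, x to the side where the ring stands out. Below the finger guards (z 96 mm, reaching 27 mm to each side) nothing is wider than 41 mm.
- ring_center (a point): Centre of the spread ring's bore, on its underside; fixed to the pliers, 15.6 mm along their x from the origin. The plunger's axis must pass here. The ring is 2.5 mm thick; its bore is 22.4 mm closed (will not pass the shaft) and 27 mm fully spread: 1.5 mm of play all round.
- grip_mid (a point): Where to hold: midway between the grips, 130 mm above the pliers' origin. The grips have flat outer faces 16 mm wide (along x), from z = 100 to 155 mm; there 51 mm over both at rest, 32 mm when squeezed, then parallel. 14 N keeps them at their stop (6 N starts them). Squeezed, they centre between the fingers; their height may shift 3 mm meanwhile.
- lever_l (a joint): Squeeze of the pliers, rad: 0 with the grips let go (ring closed), 0.13 fully squeezed to the stop (ring fully spread). Both grips move alike.
- stand: Aluminium sheet stand, 98 x 86 mm base, fixed. Origin: the base's underside below the pliers; axes as theirs. A fork 117 mm up carries them by the finger guards: two prongs along x, 44 mm apart inside, end stops 4 mm high, open in front (-x), a plate behind (x = 50 mm). The pliers lift straight out (125 mm to be clear).
- plunger: The plunger without a ring, fixed: upright steel shaft 24 mm across, 4 mm chamfer on top, rising from a brass hexagon. Origin on its axis under the hexagon, z up; the shaft ends 67 mm above it. A blue spring cup, 42 mm across, sits round the shaft and hides the groove. It is screwed in to a different height each time (6 mm), in either place of the block.
- plunger_top (a point): Centre of the shaft's upper end, on its axis.
- groove (a point): On the plunger's axis at the lower edge of its ring groove, 17 mm below the shaft's end; the ring's underside belongs here. The groove is 3.8 mm wide.
- cup_face (a point): Centre of the spring cup's upper face, 10 mm below the shaft's end at the start and 17 mm below it when the cup is against its stop.
- cup (a joint): How far the spring cup is pushed down, m: 0 at the start, 0.007 against its stop. The spring needs 3.5 N to start and 8.4 N at the stop; against the stop it is hard.
- plunger_done: The finished plunger, just alike but with its dark ring already closed in the groove above its cup (cup down); leave it alone. Origin as for the other.
- block: Aluminium holding block 138 x 62 x 26 mm, fixed, origin at the centre of its underside; the plungers stand 33 mm either side of its centre along its x.
- ring_bin: Grey open bin of spare brass-coloured rings, 106 x 72 x 42 mm, loose; a bystander.
- tape: Amber tape roll, 75 mm across, 19 mm high, lying flat, loose; a bystander.
- key: Black hex key, 26 x 82 x 5 mm, lying loose on the bench; a bystander.

How it is judged:
By the outcome, as a careful person would: the job done as asked, in the order asked, and still so for the second after the job is handed in, while the arm keeps its last pose, push and grip.
It also fails if it takes over 38 s, if anything falls off the work surface, if the arm or the gripper's body presses on something with over 40 N, if the wrist force passes 120 N, or if a joint passes its speed limit or range.

ROBOT

A 6-joint arm with a two-finger parallel gripper is mounted at the origin on a cart in front of the work surface, level with it; the furniture and walls round the work are solid. World frame = base frame: x ahead of the robot, y to its left, z up, the work surface at z = 0. Lengths are in m, angles in rad, forces in N, time in s.
With the tool pointing down it reaches from about 0.3 to 0.875 m from the base axis. Payload 6.4 kg.
Tool frame: the origin (TCP) lies on the centre line of the jaws, within the pads' length; the fingertips stand ctrl.tip_extent ahead of it and the grasp point (between the pads) lies 8 mm behind it (ctrl.tip_extent is the distance from the TCP to the fingertips, in m); z points along the fingers, y is the line along which they close (so a half turn about z gives the same grasp; the last joint's range is limited). The gripper opens to 85 mm and grips with 20 to 120 N. Pads are 22 mm wide; open, the fingers measure 114 mm over their backs; the gripper's body (76 mm by 85 mm) begins 54 mm behind the grasp point. The pads swing forward as they close: fully open they stand 13 mm farther back than shut.
Start: joints at [-1.369, 0.181, 1.607, -0, 1.354, -0.206], TCP at [0.228, -0.528, 0.242] pointing down, gripper open.
Joint ranges: [-2.99, 2.99], [-0.89, 2.07], [0.3, 2.58], [-1.14, 4.28], [0, 2.63], [-3.12, 3.12]. Speed limits (rad/s): [2.57, 2.57, 3.01, 3.14, 3.14, 3.14].

INTERFACE

Orientations are given as a unit quaternion [w, x, y, z].
In Python, from bench import ctrl gives the robot as it stands.
- The arm moves only by the shell command python3 -m handwheel 'ROWS'. ROWS is JSON, a list of rows, each a list of 7 numbers: the turn, a rotation vector about the tool's x, y, z as a fraction of full scale, then the shift along the tool's x, y, z as a fraction of full scale, then the opening, from 0 (shut) to 1 (fully open). In form: [[rx, ry, rz, x, y, z, jaw], ...]. A call has exactly 8 rows; each row shifts and turns the commanded pose from where the row before left it, along the tool's axes as they then stand; what a row does not reach is not made up. Full scale, the value 1, is 300 mm for a shift and pi rad for a turn. A row lasts 1/10 s, in which the tool goes at most 50 mm and 8.59 degrees, less where a joint would pass 70% of its speed; a pose out of reach is approached as far as the arm can. A call with a number of a shift or a turn outside -1 to 1 is refused whole. A call with a gripper value outside its range is refused whole. The fingers move at their own pace and stop on an object; the grip force is fixed at half the most. Time passes only in rows, so rows that do not move let the fingers close, or fill a call up. It gives the time, the measured TCP pose, the force, the opening and the grip force at its end, in the units of the state.
- ctrl.get_obs(): the state, without advancing time (a new reading comes with each control period).
- ctrl.camera(name): name is "side" or "top" or "wrist"; returns the picture (400x640x3 uint8, blue, green, red); there is no depth.
- ctrl.camera_model(name): a dict with "camera_matrix" (3x3 intrinsics, pixels), "dist_coeffs" ([k1, k2, p1, p2, k3] as OpenCV has them; the pictures are not rectified), "cam_to_world" (4x4, takes a point from camera to world coordinates). Camera axes: x right, y up, looking along -z (the intrinsics and any distortion apply to the point x, -y, -z); pixel columns grow to the right and rows downward; lengths in m; the calibration is good to about 2 mm. A picture is of the moment at which its call begins: read the wrist's pose just before it. camera_model takes no time and is no camera call; for the wrist camera it gives the pose at the moment of the call.
- ctrl.hand_in(): hands the job in; it is judged then, once.
The state is a dict: "time_s": time; "q": joint angles; "dq": joint speeds; "joint_efforts": joint torques, N m; "eef_pos": TCP position; "eef_rot": TCP orientation; "wrist_force": force on the tool from outside, world axes, zero at the start; "torque": the same for the moment, N m; "opening": opening from 0.0 (shut) to 1.0 (fully open); "grasp_force": force on a finger pad.
Only numpy, scipy, OpenCV 4.12 (cv2) and the standard library are available. Lean on these libraries where they do the work, as an engineer would, in place of code of your own. Each camera call takes 0.05 s, during which the arm holds its last target. There are 200 camera calls.

## Working session

There is one attempt and no reset: what is moved stays moved. The work goes in short steps, Python scripts to look and compute and a shell command to move; the robot and the scene stay as the last step left them, time stands still between calls to the robot, and variables do not carry over. Pictures are saved under pics/ and viewed, at most 10 in all, crops included, and the job is handed in when it is done.

```bash
mkdir -p pics; ls
python3 - <<'E'
from bench import ctrl
import cv2,numpy as np
np.set_printoptions(precision=4,suppress=True)
o=ctrl.get_obs(); print(o, ctrl.tip_extent)
for n in ["side","top","wrist"]:
    m=ctrl.camera_model(n); print(n,m)
    im=ctrl.camera(n); cv2.imwrite(f"pics/{n}0.png",im)
E
```

```text
pics
{'time_s': 0.0, 'q': array([-1.3693,  0.1815,  1.608 , -0.    ,  1.3538, -0.2063]), 'dq': array([-0.0005,  0.0008, -0.0019,  0.001 ,  0.0003,  0.0003]), 'joint_efforts': array([  0.0009, -44.4863, -35.1337,  -0.0002,   0.0091,   0.    ]), 'eef_pos': array([ 0.2279, -0.5273,  0.2414]), 'eef_rot': array([-0.0009,  0.9793,  0.2025, -0.    ]), 'wrist_force': array([-0.5745, -0.0676, -0.2216]), 'torque': array([-0.0041, -0.0273,  0.0195]), 'grasp_force': 0.0, 'opening': 0.998643512432528} 0.011
side {'camera_matrix': array([[429.7105,   0.    , 315.3878],
       [  0.    , 429.7105, 206.8225],
       [  0.    ,   0.    ,   1.    ]]), 'dist_coeffs': array([0.024, 0.   , 0.   , 0.   , 0.   ]), 'cam_to_world': array([[ 0.9816,  0.047 , -0.1852,  0.303 ],
       [-0.1892,  0.3759, -0.9072, -0.6336],
       [ 0.027 ,  0.9255,  0.3778,  0.46  ],
       [ 0.    ,  0.    ,  0.    ,  1.    ]])}
top {'camera_matrix': array([[497.2226,   0.    , 325.0523],
       [  0.    , 497.2226, 208.979 ],
       [  0.    ,   0.    ,   1.    ]]), 'dist_coeffs': array([-0.0341,  0.    ,  0.    ,  0.    ,  0.    ]), 'cam_to_world': array([[ 0.0079,  0.998 , -0.0623,  0.3859],
       [-0.9999,  0.0075, -0.0068,  0.1882],
       [-0.0063,  0.0624,  0.998 ,  1.4277],
       [ 0.    ,  0.    ,  0.    ,  1.    ]])}
wrist {'camera_matrix': array([[346.0794,   0.    , 320.75  ],
       [  0.    , 346.0794, 200.7353],
       [  0.    ,   0.    ,   1.    ]]), 'dist_coeffs': array([-0.0557,  0.    ,  0.    ,  0.    ,  0.    ]), 'cam_to_world': array([[ 0.3963,  0.8821,  0.2548,  0.2934],
       [-0.9181,  0.3811,  0.1086, -0.5001],
       [-0.0013, -0.277 ,  0.9609,  0.3725],
       [ 0.    ,  0.    ,  0.    ,  1.    ]])}
```

View pics/side0.png

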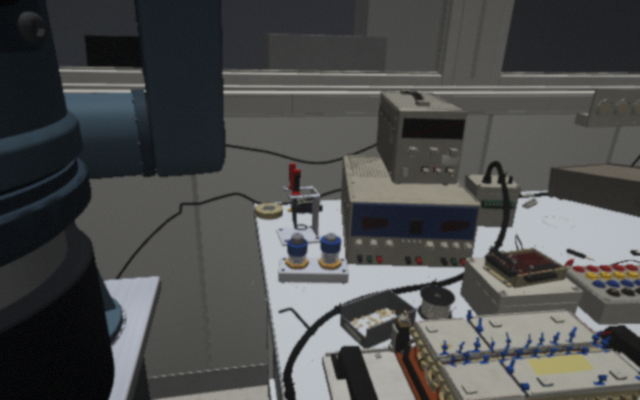

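View pics/top0.png

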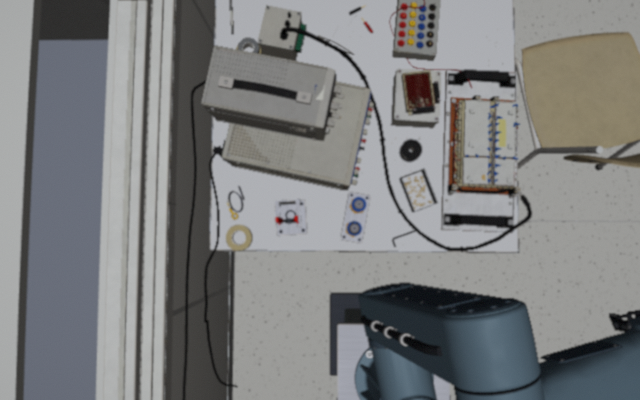

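The top view shows the stand with red grips at about (290,217), the block with plungers at (358,204) and (353,230), and the bin, key and tape to the sides. In the side view the stand is at (300,215) and the plungers at (297,250) and (330,250). I'll enlarge both.

```bash
cat > h.py <<'E'
import numpy as np, cv2
from bench import ctrl
np.set_printoptions(precision=4,suppress=True)
F=np.diag([1.,-1,-1])
def ray(m,uv):
    K=np.array(m["camera_matrix"]);d=np.array(m["dist_coeffs"]);T=np.array(m["cam_to_world"])
    p=cv2.undistortPoints(np.array([[uv]],float),K,d)[0,0]
    return T[:3,3],T[:3,:3]@F@np.array([p[0],p[1],1.])
def onz(m,uv,z):
    o,d=ray(m,uv); return o+d*(z-o[2])/d[2]
def proj(m,P):
    K=np.array(m["camera_matrix"]);d=np.array(m["dist_coeffs"]);T=np.array(m["cam_to_world"])
    C=(np.atleast_2d(P)-T[:3,3])@T[:3,:3]@F
    return cv2.projectPoints(C,np.zeros(3),np.zeros(3),K,d)[0][:,0]
def tri(obs):
    A=np.zeros((3,3));b=np.zeros(3)
    for m,uv in obs:
        o,d=ray(m,uv);d=d/np.linalg.norm(d);M=np.eye(3)-np.outer(d,d);A+=M;b+=M@o
    return np.linalg.solve(A,b)
E
python3 - <<'E'
from h import *
t=cv2.imread("pics/top0.png")[190:250,265:385]; s=cv2.imread("pics/side0.png")[155:285,265:365]
t=cv2.resize(t,None,fx=4.5,fy=4.5,interpolation=2); s=cv2.resize(s,None,fx=4.5,fy=4.5,interpolation=2)
cv2.imwrite("pics/t1.png",t); cv2.imwrite("pics/s1.png",s)
m=ctrl.camera_model("top")
for n,uv,z in [("grips",(288,217),.15),("pl1",(358,204),.08),("pl2",(353,230),.08),("standbase",(291,217),0.0)]: print(n,onz(m,uv,z))
E
```

```text
grips [0.4443 0.2921 0.15  ]
pl1 [0.4843 0.108  0.08  ]
pl2 [0.4136 0.1213 0.08  ]
standbase [0.4512 0.2957 0.    ]
```

View pics/t1.png

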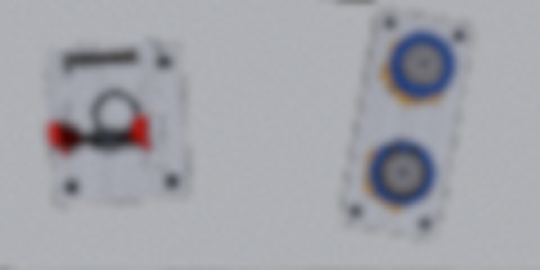

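View pics/s1.png

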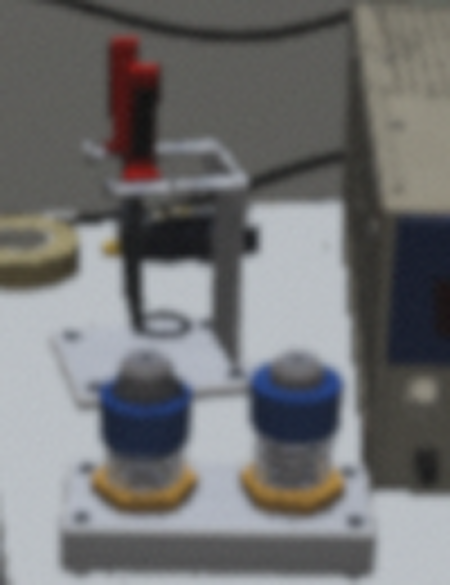

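```bash
python3 - <<'E'
from h import *
t=ctrl.camera_model("top");s=ctrl.camera_model("side")
c=lambda u,v:(265+(u+.5)/4.5-.5,190+(v+.5)/4.5-.5); e=lambda u,v:(265+(u+.5)/4.5-.5,155+(v+.5)/4.5-.5)
print("box corner",tri([(t,(345,188)),(s,(358,205))]))
print("pl right",tri([(t,c(423,63)),(s,e(297,353))]),"pl left",tri([(t,c(403,170)),(s,e(147,353))]))
for p in [(60,203),(188,195),(178,42),(50,50)]: print(onz(t,c(*p),0))
E
python3 -m handwheel '[[0,0,0.0433,0,0,-0.121,1],[0,0,0.0433,0,0,-0.121,1],[0,0,0.0433,0,0,-0.121,1],[0,0,0,0.038,-0.1515,0,1],[0,0,0,0.038,-0.1515,0,1],[0,0,0,0.038,-0.1515,0,1],[0,0,0,0.038,-0.1515,0,1],[0,0,0,0.038,-0.1515,0,1]]'
```

```text
box corner [0.5351 0.1418 0.1366]
pl right [0.4853 0.107  0.0943] pl left [0.4211 0.1187 0.0929]
[0.4    0.3326 0.    ]
[0.4058 0.251  0.    ]
[0.5036 0.2584 0.    ]
[0.4978 0.3404 0.    ]
time_s: 0.95
eef_pos: [0.2851, -0.2987, 0.3508]
eef_rot: [-0.0, 1.0, -0.0, 0.0]
wrist_force: [1.3, -0.0, 1.1]
opening: 1.001
grasp_force: 0.0
```

```bash
python3 -m handwheel '[[0,0,0,0.038,-0.1515,0,1],[0,0,0,0.038,-0.1515,0,1],[0,0,0,0.038,-0.1515,0,1],[0,0,0,0.038,-0.1515,0,1],[0,0,0,0.038,-0.1515,0,1],[0,0,0,0.038,-0.1515,0,1],[0,0,0,0.038,-0.1515,0,1],[0,0,0,0.038,-0.1515,0,1]]' && python3 -m handwheel '[[0,0,0,0.038,-0.1515,0,1],[0,0,0,0.0,-0.1515,0,1],[0,0,0,0,0,0,1],[0,0,0,0,0,0,1],[0,0,0,0,0,0,1],[0,0,0,0,0,0,1],[0,0,0,0,0,0,1],[0,0,0,0,0,0,1]]'
python3 - <<'E'
from h import *
import pickle
m=ctrl.camera_model("wrist"); im=ctrl.camera("wrist"); cv2.imwrite("pics/w1.png",im); pickle.dump(m,open("w1.pkl","wb"))
E
```

```text
time_s: 1.75
eef_pos: [0.3763, 0.065, 0.3513]
eef_rot: [0.0, 1.0, -0.0, 0.0]
wrist_force: [1.5, -0.8, 0.0]
opening: 1.0
grasp_force: 0.0
time_s: 2.55
eef_pos: [0.3881, 0.1529, 0.3513]
eef_rot: [0.0, 1.0, -0.001, 0.0]
wrist_force: [-0.2, -0.5, 0.7]
opening: 1.002
grasp_force: 0.0
```

View pics/w1.png

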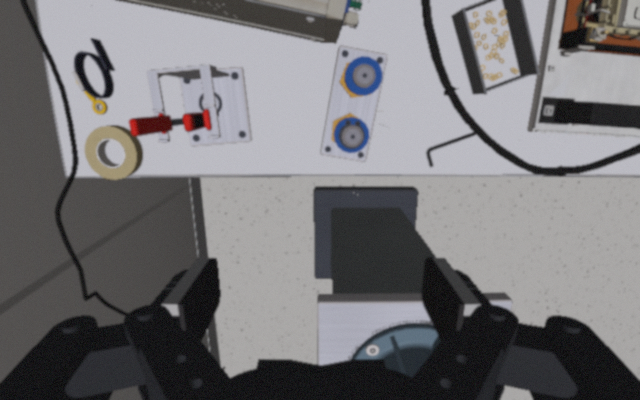

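The wrist view shows the grips at about (152,125) and (197,121), the ring at (210,103), and the plungers at (365,76) and (352,134). The bin is at (495,45), the key at (450,145) and the tape at (113,152). I'll enlarge the stand and plungers.

Run:
```python
from h import *
im=cv2.imread("pics/w1.png")
a=im[40:168,122:258]; b=im[40:168,315:391]
cv2.imwrite("pics/w1c.png",cv2.resize(np.hstack([a,b]),None,fx=3.7,fy=3.7,interpolation=2))
```

```text
(no output)
```

View pics/w1c.png

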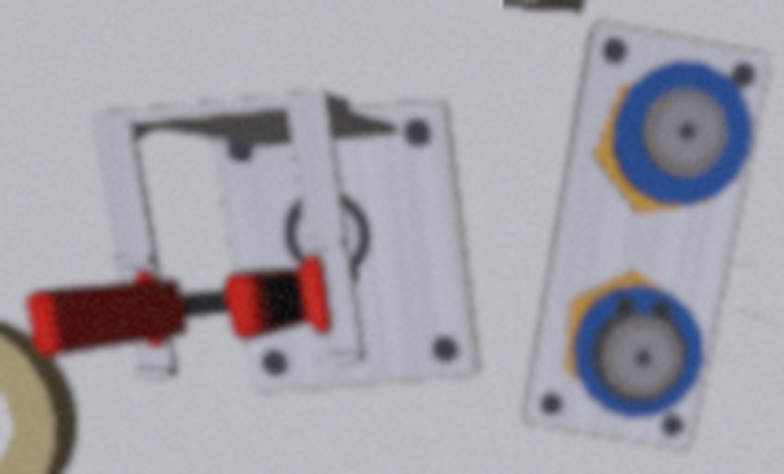

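Run:
```python
from h import *
import pickle
m=pickle.load(open("w1.pkl","rb")); t=ctrl.camera_model("top")
c=lambda u,v:(122+(u+.5)/3.7-.5,40+(v+.5)/3.7-.5)
d=lambda u,v:(315+(u-503+.5)/3.7-.5,40+(v+.5)/3.7-.5)
R=[onz(m,c(*p),.003) for p in [(445,103),(477,375),(262,392)]]
print("base",R,"yaw",[np.degrees(np.arctan2(*(R[0]-R[1])[[1,0]])),np.degrees(np.arctan2(*(R[2]-R[1])[[1,0]]))-90],np.linalg.norm(R[0]-R[1]),np.linalg.norm(R[2]-R[1]))
b=[onz(m,c(*p),.003) for p in [(275,362),(445,349),(417,132),(240,150)]]
print("bolts",b,"centre",np.mean(b,0), "yaw",np.degrees(np.arctan2(*(b[2]-b[1])[[1,0]])),np.degrees(np.arctan2(*(b[3]-b[0])[[1,0]])))
g=[onz(m,c(*p),.176) for p in [(42,322),(241,304)]]; print("grips",g,np.mean(g,0),"yaw",np.degrees(np.arctan2(*(g[0]-g[1])[[1,0]]))-90,np.linalg.norm(g[0]-g[1]))
print("ring",onz(m,c(328,236),.0225), "pl",[onz(m,d(*p),.096) for p in [(686,131),(643,357)]])
print("prong tips",[onz(m,c(*p),.117) for p in [(155,372),(345,358)]])
```

```text
base [array([0.5031, 0.2556, 0.003 ]), array([0.407 , 0.2492, 0.003 ]), array([0.4013, 0.3309, 0.003 ])] yaw [np.float64(3.766403658095816), np.float64(3.9711144468169692)] 0.09632373161453966 0.08186809347676421
bolts [array([0.4125, 0.3249, 0.003 ]), array([0.4167, 0.2606, 0.003 ]), array([0.4934, 0.2662, 0.003 ]), array([0.4883, 0.3307, 0.003 ])] centre [0.4527 0.2956 0.003 ] yaw 4.112775770160174 4.358548341831833
grips [array([0.4395, 0.3183, 0.176 ]), array([0.443 , 0.2694, 0.176 ])] [0.4413 0.2939 0.176 ] yaw 4.082836041619785 0.04907329645434924
ring [0.4579 0.295  0.0225] pl [array([0.4863, 0.1063, 0.096 ]), array([0.4221, 0.1174, 0.096 ])]
prong tips [array([0.4212, 0.319 , 0.117 ]), array([0.4245, 0.2636, 0.117 ])]
```

```bash
python3 -c "
from h import *
o=ctrl.get_obs();print(o['eef_pos'],o['time_s'])"; python3 -m handwheel '[[0,0,0,0.045,-0.1165,0.083,1],[0,0,0,0.045,-0.1165,0.083,1],[0,0,0,0.045,-0.1165,0.083,1],[0,0,0,0.045,-0.1165,0.083,1],[0,0,-0.0223,0,0,0,1],[0,0,0,0,0,0,1],[0,0,0,0,0,0,1],[0,0,0,0,0,0,1]]'
python3 - <<'E'
from h import *
import pickle
m=ctrl.camera_model("wrist"); im=ctrl.camera("wrist"); cv2.imwrite("pics/w2.png",im); pickle.dump(m,open("w2.pkl","wb"))
E
```

```text
[0.388  0.1531 0.3513] 2.6
time_s: 3.4
eef_pos: [0.4424, 0.2932, 0.2527]
eef_rot: [-0.0, 0.999, 0.034, 0.001]
wrist_force: [0.2, -0.7, -0.7]
opening: 1.0
grasp_force: 0.0
```

View pics/w2.png

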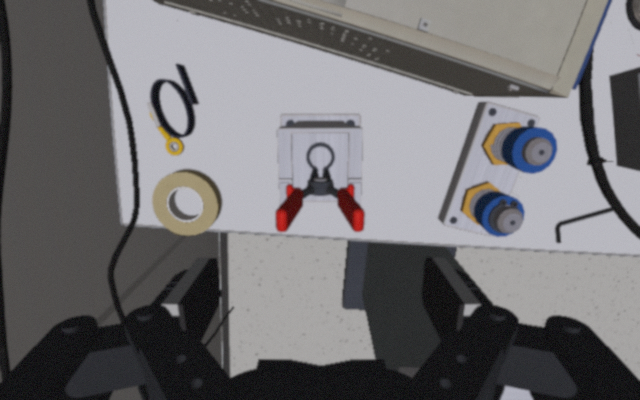

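The grips sit symmetrically between the fingers, with their tops at (280,226) and (360,226). The ring is at (320,156), and everything is aligned with the tool's x axis.

Run:
```python
from h import *
import pickle
m=pickle.load(open("w2.pkl","rb")); o=ctrl.get_obs(); print(o['eef_pos'])
for p,z in [((282,224),.176),((358,224),.176),((320,156),.0225),((541,151),.096)]: print(onz(m,p,z))
```

```text
[0.4424 0.2931 0.2528]
[0.4367 0.317  0.176 ]
[0.44   0.2687 0.176 ]
[0.4585 0.2946 0.0225]
[0.4874 0.1079 0.096 ]
```

```bash
python3 -m handwheel '[[0,0,0,0,0,0.122,1],[0,0,0,0,0,0.122,1],[0,0,0,0,0,0.1,1],[0,0,0,0,0,0.022,1],[0,0,0,0,0,0,1],[0,0,0,0,0,0,0],[0,0,0,0,0,0,0],[0,0,0,0,0,0,0]]' && python3 -m handwheel '[[0,0,0,0,0,0,0],[0,0,0,0,0,0,0],[0,0,0,0,0,0,0],[0,0,0,0,0,0,0],[0,0,0,0,0,0,0],[0,0,0,0,0,0,0],[0,0,0,0,0,0,0],[0,0,0,0,0,0,0]]'
```

```text
time_s: 4.25
eef_pos: [0.4437, 0.2943, 0.1444]
eef_rot: [-0.001, 0.999, 0.035, 0.002]
wrist_force: [0.2, -0.7, 8.3]
opening: 0.518
grasp_force: 8.0
time_s: 5.05
eef_pos: [0.4418, 0.2936, 0.1417]
eef_rot: [0.0, 0.999, 0.035, -0.0]
wrist_force: [1.0, -0.7, -2.2]
opening: 0.343
grasp_force: 63.7
```

```bash
python3 -m handwheel '[[0,0,0,0,0,-0.04,0],[0,0,0,0,0,-0.09,0],[0,0,0,0,0,-0.11,0],[0,0,0,0,0,-0.11,0],[0,0,0,0,0,-0.1,0],[0,0,0,0,0,-0.033,0],[0,0,0,0,0,0,0],[0,0,0,0,0,0,0]]' && python3 -m handwheel '[[0,0,0,0.004,0.046,0,0],[0,0,0,0.01,0.1,0,0],[0,0,0,0.01,0.13,0,0],[0,0,0,0.01,0.13,0,0],[0,0,0,0.01,0.13,0.0,0],[0,0,0,0.01,0.095,0.05,0],[0,0,0,0,0,0.06,0],[0,0,0,0,0,0,0]]'
python3 - <<'E'
from h import *
import pickle
m=ctrl.camera_model("wrist"); im=ctrl.camera("wrist"); cv2.imwrite("pics/w3.png",im); pickle.dump(m,open("w3.pkl","wb"))
cv2.imwrite("pics/w3c.png",cv2.resize(im[130:330,220:420],None,fx=3,fy=3,interpolation=2))
E
```

```text
time_s: 5.85
eef_pos: [0.4412, 0.2934, 0.2854]
eef_rot: [0.0, 0.999, 0.035, -0.001]
wrist_force: [-0.1, 0.7, -3.2]
opening: 0.34
grasp_force: 63.7
time_s: 6.65
eef_pos: [0.4688, 0.1044, 0.2497]
eef_rot: [-0.0, 0.999, 0.034, -0.004]
wrist_force: [-0.5, 0.3, -2.2]
opening: 0.341
grasp_force: 63.7
```

View pics/w3c.png

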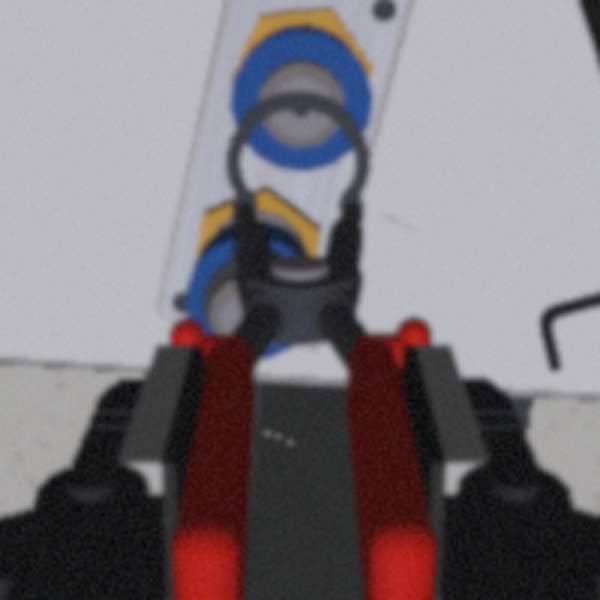

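The crop shows the spread ring centred at about (299,161) in crop pixels. The bare shaft top behind it is near (301,105), so the ring still needs roughly 2 cm more along tool x. I'll fit both circles numerically.

```bash
cat > fit.py <<'E'
from h import *
import pickle,sys
from scipy.optimize import minimize
def circ(c,r,n=180):
    a=np.linspace(0,2*np.pi,n,endpoint=False); return np.c_[c[0]+r*np.cos(a),c[1]+r*np.sin(a),np.full(n,c[2])],a
def samp(g,p): return cv2.remap(g,p[:,0].astype(np.float32).reshape(-1,1),p[:,1].astype(np.float32).reshape(-1,1),cv2.INTER_LINEAR)[:,0]
def fit(g,m,c0,r,sel,sign,w=.0008):
    """maximise radial contrast sign*(outside-inside) on circle radius r, over x,y (z given)"""
    def J(x,rr=None):
        rr=r if rr is None else rr
        o,a=circ((c0[0]+x[0],c0[1]+x[1],c0[2]),rr+w); i,_=circ((c0[0]+x[0],c0[1]+x[1],c0[2]),rr-w); k=sel(a)
        return -np.mean(np.clip(sign*(samp(g,proj(m,o))-samp(g,proj(m,i)))[k],-5,60))
    G=np.arange(-.006,.0061,.001)
    b=min(((J((x,y)),x,y) for x in G for y in G))
    q=minimize(J,b[1:],method="Nelder-Mead",options=dict(xatol=5e-5,fatol=1e-3,initial_simplex=np.array(b[1:])+[[0,0],[.0008,0],[0,.0008]]))
    return np.array(c0[:2])+q.x,-q.fun
E
python3 - <<'E'
from fit import *
m=pickle.load(open("w3.pkl","rb")); im=cv2.imread("pics/w3.png").astype(np.float32); o=ctrl.get_obs(); print(o['eef_pos'])
gray=im.mean(2); blue=im[...,0]-im[...,2]
print("ring px->",onz(m,(319.7,183.7),.130))
f=lambda lo,hi:(lambda a:(np.degrees((a+np.pi*2)%(2*np.pi))>=lo)&(np.degrees((a+2*np.pi)%(2*np.pi))<=hi))
back=lambda a:np.cos(a)>-.3
for z in (.126,.130,.134):
  for r in (.0135,.0165): print("ring",z,r,fit(gray,m,(*onz(m,(319.7,183.7),z)[:2],z),r,back,1 if r>.015 else -1))
for z in (.083,.086,.089):
  print("cup",z,fit(blue,m,(.487,.107,z),.021,lambda a:np.abs(np.sin(a))>.5,-1))
for z in (.089,.092,.095):
  print("shaft(4mm below top)",z,fit(blue,m,(.487,.107,z),.012,lambda a:np.cos(a)<.9,1))
E
```

```text
[0.4696 0.1051 0.2514]
ring px-> [0.4799 0.1054 0.13  ]
ring 0.126 0.0135 (array([0.4791, 0.1057]), np.float64(29.12822151184082))
ring 0.126 0.0165 (array([0.4806, 0.1054]), np.float64(29.465909957885742))
ring 0.13 0.0135 (array([0.4798, 0.1059]), np.float64(32.84455490112305))
ring 0.13 0.0165 (array([0.4812, 0.106 ]), np.float64(33.93368148803711))
ring 0.134 0.0135 (array([0.4806, 0.1061]), np.float64(36.16792678833008))
ring 0.134 0.0165 (array([0.4818, 0.1059]), np.float64(38.81599426269531))
cup 0.083 (array([0.4863, 0.1054]), np.float64(35.71484375))
cup 0.086 (array([0.4864, 0.1054]), np.float64(31.889787673950195))
cup 0.089 (array([0.4863, 0.1052]), np.float64(28.40706443786621))
shaft(4mm below top) 0.089 (array([0.4867, 0.1058]), np.float64(45.7978401184082))
shaft(4mm below top) 0.092 (array([0.4873, 0.1058]), np.float64(47.572235107421875))
shaft(4mm below top) 0.095 (array([0.4878, 0.1058]), np.float64(48.745941162109375))
```

```bash
python3 -m handwheel '[[0,0,0,0.01,0,0.02,0],[0,0,0,0.01,0,0.03,0],[0,0,0,0,0,0.02,0],[0,0,0,0,0,0.01,0],[0,0,0,0,0,0,0],[0,0,0,0,0,0,0],[0,0,0,0,0,0,0],[0,0,0,0,0,0,0]]'
python3 - <<'E'
from fit import *
m=ctrl.camera_model("wrist"); I=ctrl.camera("wrist"); cv2.imwrite("pics/w4.png",I); pickle.dump(m,open("w4.pkl","wb"))
im=I.astype(np.float32); o=ctrl.get_obs(); print(o['eef_pos'])
cv2.imwrite("pics/w4c.png",cv2.resize(I[140:260,250:390],None,fx=4.2,fy=4.2,interpolation=2))
gray=im.mean(2); blue=im[...,0]-im[...,2]
for z in (.106,.109,.112):
  for r in (.0135,.0165): print("ring",z,r,fit(gray,m,(.486,.106,z),r,lambda a:np.cos(a)>-.3,1 if r>.015 else -1))
for z in (.089,.092,.095):
  print("shaft(4mm below top)",z,fit(blue,m,(.487,.106,z),.012,lambda a:np.cos(a)<.9,1))
E
```

```text
time_s: 7.5
eef_pos: [0.4774, 0.1064, 0.23]
eef_rot: [0.0, 0.999, 0.035, 0.0]
wrist_force: [0.4, -0.3, -1.8]
opening: 0.345
grasp_force: 63.7
[0.4774 0.1064 0.23  ]
ring 0.106 0.0135 (array([0.4884, 0.1077]), np.float64(18.6929874420166))
ring 0.106 0.0165 (array([0.4903, 0.109 ]), np.float64(21.125511169433594))
ring 0.109 0.0135 (array([0.4889, 0.1079]), np.float64(19.255565643310547))
ring 0.109 0.0165 (array([0.4909, 0.1087]), np.float64(22.07697296142578))
ring 0.112 0.0135 (array([0.4895, 0.108 ]), np.float64(19.774248123168945))
ring 0.112 0.0165 (array([0.4913, 0.1086]), np.float64(23.215370178222656))
shaft(4mm below top) 0.089 (array([0.4863, 0.1061]), np.float64(44.56332015991211))
shaft(4mm below top) 0.092 (array([0.4871, 0.1062]), np.float64(44.909324645996094))
shaft(4mm below top) 0.095 (array([0.4878, 0.1062]), np.float64(44.718238830566406))
```

View pics/w4c.png

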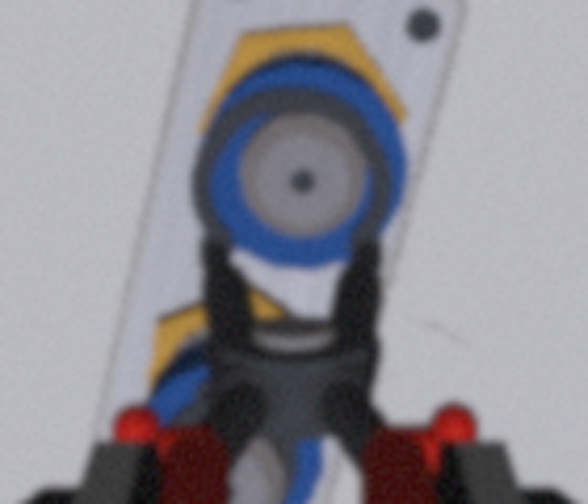

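The ring is centred at about (292,190) in crop pixels and the shaft dot at (303,181). The ring is about 1.7 mm too far toward +y and, after allowing for parallax, 1 to 2 mm too far in +x. I'll refine the shaft height and the offset.

Run:
```python
from fit import *
M=[pickle.load(open(f"w{i}.pkl","rb")) for i in (1,2,4)]
d=lambda u,v:(315+(u-503+.5)/3.7-.5,40+(v+.5)/3.7-.5)
def dot(i,uv,n=4):
    g=cv2.imread(f"pics/w{i}.png").mean(2).astype(np.float32); u,v=map(round,uv); s=g[v-n:v+n+1,u-n:u+n+1]; w=np.clip(np.median(s)-12-s,0,None); yy,xx=np.mgrid[-n:n+1,-n:n+1]
    return (u+(w*xx).sum()/w.sum(),v+(w*yy).sum()/w.sum())
P=[dot(1,d(686,131)),dot(2,(541,151),3),dot(4,(321.8,182.7))]; print(P)
X=tri(zip(M,P)); print("top",X,[proj(m,X)[0]-p for m,p in zip(M,P)])
for z in (.093,.096,.099): print(z,onz(M[2],P[2],z))
g=cv2.imread("pics/w4.png").mean(2).astype(np.float32)
for r in (.0125,.013,.0135,.014,.0145): print(r,fit(g,M[2],(.488,.108,.1115),r,lambda a:np.cos(a)>-.4,-1,.0005),fit(g,M[2],(.488,.108,.1115),r+.003,lambda a:(np.cos(a)>-.4)&(np.abs(np.sin(a))>.3),1,.0005))
```

```text
[(np.float64(364.3306947844904), np.float64(75.01846963388736)), (np.float64(541.2289973649439), np.float64(151.9701897572848)), (np.float64(321.6645161214974), np.float64(182.81407628442585))]
top [0.4864 0.1058 0.0935] [array([-0.0162,  0.1229]), array([ 0.092 , -0.0071]), array([-0.0466, -0.1447])]
0.093 [0.4862 0.1057 0.093 ]
0.096 [0.4869 0.1058 0.096 ]
0.099 [0.4876 0.1058 0.099 ]
0.0125 (array([0.4899, 0.1062]), np.float64(13.972040176391602)) (array([0.4908, 0.1101]), np.float64(13.902862548828125))
0.013 (array([0.4894, 0.1067]), np.float64(12.200758934020996)) (array([0.4915, 0.1094]), np.float64(15.123004913330078))
0.0135 (array([0.4896, 0.1081]), np.float64(12.903066635131836)) (array([0.4909, 0.1089]), np.float64(17.150625228881836))
0.014 (array([0.489 , 0.1081]), np.float64(13.203606605529785)) (array([0.4903, 0.1085]), np.float64(19.69342613220215))
0.0145 (array([0.4883, 0.1081]), np.float64(12.119081497192383)) (array([0.4896, 0.108 ]), np.float64(22.252355575561523))
```

```bash
python3 -m handwheel '[[0,0,0,-0.009,0.006,0,0],[0,0,0,0,0,0.01,0],[0,0,0,0,0,0.01,0],[0,0,0,0,0,0.01,0],[0,0,0,0,0,0,0],[0,0,0,0,0,0,0],[0,0,0,0,0,0,0],[0,0,0,0,0,0,0]]'
python3 - <<'E'
from fit import *
m=ctrl.camera_model("wrist"); I=ctrl.camera("wrist"); cv2.imwrite("pics/w5.png",I); pickle.dump(m,open("w5.pkl","wb"))
o=ctrl.get_obs(); print(o['eef_pos'],o['wrist_force'],o['torque'])
cv2.imwrite("pics/w5c.png",cv2.resize(I[130:250,260:390],None,fx=4.5,fy=4.5,interpolation=2))
g=I.astype(np.float32).mean(2)
p=proj(m,np.array([.4864,.1058,.0935]))[0]; u,v=p.round().astype(int); s=g[v-4:v+5,u-4:u+5]; w=np.clip(np.median(s)-12-s,0,None); yy,xx=np.mgrid[-4:5,-4:5]
q=(u+(w*xx).sum()/w.sum(),v+(w*yy).sum()/w.sum()); print("dot",p,q,onz(m,q,.0935))
for r in (.013,.0135,.014,.0145): print(r,fit(g,m,(.487,.106,.1025),r,lambda a:np.cos(a)>-.4,-1,.0005),fit(g,m,(.487,.106,.1025),r+.003,lambda a:(np.cos(a)>-.4)&(np.abs(np.sin(a))>.3),1,.0005))
E
```

```text
time_s: 8.35
eef_pos: [0.4748, 0.1044, 0.2208]
eef_rot: [-0.0, 0.999, 0.035, 0.0]
wrist_force: [-0.4, 0.0, -2.5]
opening: 0.342
grasp_force: 63.7
[0.4748 0.1043 0.2208] [-0.793  -0.2993 -2.0065] [-0.0041 -0.0283  0.0161]
dot [319.2507 181.8142] (np.float64(319.32423859018064), np.float64(181.8502538177961)) [0.4864 0.1057 0.0935]
0.013 (array([0.4873, 0.1057]), np.float64(14.660273551940918)) (array([0.4941, 0.1086]), np.float64(15.181134223937988))
0.0135 (array([0.4868, 0.1062]), np.float64(14.558331489562988)) (array([0.4938, 0.1082]), np.float64(15.322556495666504))
0.014 (array([0.4862, 0.1061]), np.float64(14.200751304626465)) (array([0.4948, 0.1063]), np.float64(21.132789611816406))
0.0145 (array([0.4856, 0.106 ]), np.float64(12.851329803466797)) (array([0.4872, 0.1061]), np.float64(19.596309661865234))
```

View pics/w5c.png

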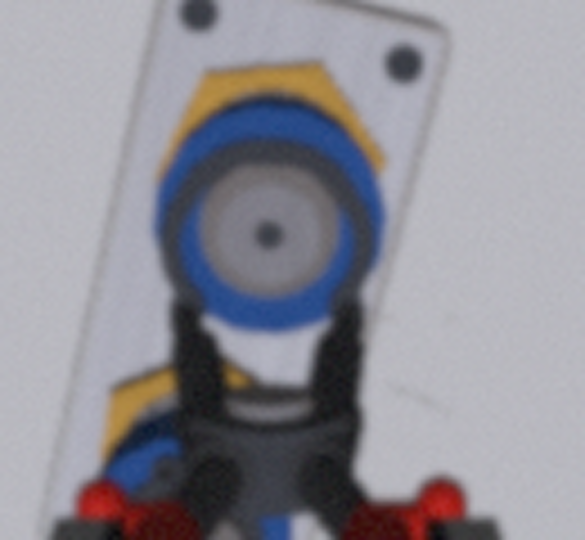

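The ring now surrounds the shaft concentrically: its bore is centred at about (270,225) and the shaft dot is at (268,235), which is parallax only. The fit agrees within 0.5 mm, so I'll descend and watch the force.

```bash
python3 -m handwheel '[[0,0,0,-0.001,0.001,0.006,0],[0,0,0,0,0,0.006,0],[0,0,0,0,0,0.006,0],[0,0,0,0,0,0.006,0],[0,0,0,0,0,0.006,0],[0,0,0,0,0,0.006,0],[0,0,0,0,0,0.006,0],[0,0,0,0,0,0,0]]'
```

```text
time_s: 9.2
eef_pos: [0.4745, 0.104, 0.2083]
eef_rot: [0.0, 0.999, 0.035, 0.0]
wrist_force: [-0.8, 0.2, 2.1]
opening: 0.344
grasp_force: 64.1
```

```bash
python3 -m handwheel '[[0,0,0,0,0,0.003,0],[0,0,0,0,0,0.003,0],[0,0,0,0,0,0.003,0],[0,0,0,0,0,0,0],[0,0,0,0,0,0,0],[0,0,0,0,0,0,0],[0,0,0,0,0,0,0],[0,0,0,0,0,0,0]]'
```

```text
time_s: 10.0
eef_pos: [0.4745, 0.104, 0.2055]
eef_rot: [0.0, 0.999, 0.035, 0.0]
wrist_force: [-1.6, 0.4, 3.3]
opening: 0.338
grasp_force: 64.3
```

```bash
python3 -m handwheel '[[0,0,0,0,0,0.002,0],[0,0,0,0,0,0.002,0],[0,0,0,0,0,0.002,0],[0,0,0,0,0,0.002,0],[0,0,0,0,0,0.002,0],[0,0,0,0,0,0,0],[0,0,0,0,0,0,0],[0,0,0,0,0,0,0]]'; python3 -c "
from h import *
for n in range(2):
  I=ctrl.camera('side' if n else 'wrist'); cv2.imwrite('pics/x%d.png'%n,I); o=ctrl.get_obs(); print(o['eef_pos'],o['wrist_force'],o['torque'])"
```

```text
time_s: 10.8
eef_pos: [0.4745, 0.104, 0.2026]
eef_rot: [0.0, 0.999, 0.035, 0.0]
wrist_force: [-2.0, -0.6, 5.4]
opening: 0.34
grasp_force: 64.5
[0.4745 0.104  0.2026] [-1.7983 -0.4453  5.0349] [-0.0221  0.3614  0.0179]
[0.4745 0.104  0.2026] [-2.4872 -1.3043  5.5407] [-0.0231  0.4167  0.0769]
```

```bash
python3 -m handwheel '[[0,0,0,0,0,0.001,0],[0,0,0,0,0,0.001,0],[0,0,0,0,0,0.001,0],[0,0,0,0,0,0.001,0],[0,0,0,0,0,0,0],[0,0,0,0,0,0,0],[0,0,0,0,0,0,0],[0,0,0,0,0,0,0]]';  python3 -m handwheel '[[0,0,0,0,0,0.001,0],[0,0,0,0,0,0.001,0],[0,0,0,0,0,0,0],[0,0,0,0,0,0,0],[0,0,0,0,0,0,0],[0,0,0,0,0,0,0],[0,0,0,0,0,0,0],[0,0,0,0,0,0,0]]'
```

```text
time_s: 11.7
eef_pos: [0.4746, 0.104, 0.202]
eef_rot: [0.0, 0.999, 0.035, 0.0]
wrist_force: [-3.1, -0.2, 8.5]
opening: 0.338
grasp_force: 65.0
time_s: 12.5
eef_pos: [0.4748, 0.1041, 0.202]
eef_rot: [0.0, 0.999, 0.035, 0.001]
wrist_force: [-5.0, -0.5, 13.2]
opening: 0.342
grasp_force: 65.3
```

```bash
cat > chk.py <<'E'
from fit import *
import sys
n=sys.argv[1]
m=ctrl.camera_model("wrist"); I=ctrl.camera("wrist"); cv2.imwrite(f"pics/{n}.png",I); pickle.dump(m,open(n+".pkl","wb"))
o=ctrl.get_obs(); print(o['eef_pos'],o['wrist_force'],o['torque'])
for k,zc,zr in (("w5",.0835,None),(n,.0765,.079),(n,.0835,.0835)):
    mm=pickle.load(open(k+".pkl","rb")); im=cv2.imread(f"pics/{k}.png").astype(np.float32); b=im[...,0]-im[...,2]; g=im.mean(2)
    print(k,"cup",zc,fit(b,mm,(.4864,.1058,zc),.021,lambda a:np.abs(np.sin(a))>.5,-1))
    if zr: print("ring bore",zr,fit(g,mm,(.4864,.1058,zr),.0135,lambda a:np.cos(a)>-.4,-1,.0005),"ring outer",fit(g,mm,(.4864,.1058,zr),.0165,lambda a:(np.cos(a)>-.4),1,.0005))
E
python3 chk.py w6; python3 -m handwheel '[[0,0,0,-0.002,0,0,0],[0,0,0,0,0,0,0],[0,0,0,0,0,0,0],[0,0,0,0,0,0,0],[0,0,0,0,0,0,0],[0,0,0,0,0,0,0],[0,0,0,0,0,0,0],[0,0,0,0,0,0,0]]'
```

```text
[0.4748 0.1041 0.202 ] [-4.9427  0.0931 13.0359] [-0.0338  1.0567  0.0087]
w5 cup 0.0835 (array([0.4856, 0.1056]), np.float64(30.397729873657227))
w6 cup 0.0765 (array([0.4864, 0.1053]), np.float64(34.58056640625))
ring bore 0.079 (array([0.4827, 0.1056]), np.float64(14.0582275390625)) ring outer (array([0.4932, 0.1061]), np.float64(18.483448028564453))
w6 cup 0.0835 (array([0.4869, 0.1051]), np.float64(26.34122657775879))
ring bore 0.0835 (array([0.4835, 0.1056]), np.float64(13.345279693603516)) ring outer (array([0.4939, 0.1059]), np.float64(19.448020935058594))
time_s: 13.35
eef_pos: [0.4745, 0.104, 0.2019]
eef_rot: [0.0, 0.999, 0.035, 0.001]
wrist_force: [-4.2, 0.4, 12.9]
opening: 0.341
grasp_force: 65.2
```

Run:
```python
from h import *
I=ctrl.camera("side"); cv2.imwrite("pics/s9.png",I)
m=ctrl.camera_model("side")
for n in ("side0","s9"):
    im=cv2.imread(f"pics/{n}.png").astype(float); b=im[...,0]-im[...,2]
    for lab,x0 in (("left(done)",297),("right",331)):
        pr=b[225:275,x0-3:x0+4].mean(1); print(n,lab,pr[5:35].round().astype(int))
P=lambda z,r:proj(m,np.array([.4864+.18*r*0,.1058-r,z]))[0]
print("row per 7mm",P(.0765,.021)-P(.0835,.021))
```

```text
side0 left(done) [14 15 14 13 11  9  4  1  1  1  0  1  3  8 26 53 62 51 36 31 29 29 29 29
 29 25 17 10  6  5]
side0 right [ 9 10 10 11 11  9  6  2  1  1  9 34 62 69 54 36 29 29 29 29 29 28 25 17
  9  5  2  1  1  2]
s9 left(done) [15 15 14 12 11  9  5  1  0  1  0  1  3  8 25 52 59 49 34 29 28 28 28 28
 28 25 17  9  6  4]
s9 right [ 9  9 10 10 10 10  6  2  0  0  0  0  2  2  6 15 29 33 30 28 28 28 28 27
 27 24 18  9  3  2]
row per 7mm [-0.1534  3.2383]
```

```bash
python3 -c "
from h import *
o=ctrl.get_obs();print(o['time_s'],o['eef_pos'],o['wrist_force'],o['opening'],o['grasp_force']);print(ctrl.hand_in())"
```

```text
13.4 [0.4744 0.104  0.2019] [-3.6567  0.2329 12.096 ] 0.3384779439435589 65.17825484275818
the job is handed in; nothing more can be done
None
```

I handed the job in at 13.4 s with the ring slid down over the unfinished plunger and the pliers held upright, squeezed and still. The cup felt hard against its stop at about 15 N net push; its measured travel of 6.7–6.8 mm against 7 mm is camera- and force-based, so check the ring's level in the groove.

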